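# Set the ratchet of a bench crimping press to three clicks and hold it

### The job

The bench crimping press has been left with an unknown number of clicks on its ratchet: press its release plunger down to the stop and keep it down until the hand lever has sprung fully open, then let the plunger come back up. Now bring the lever down by its grip exactly three clicks, so that the upper die just nips the lug, and finish while still holding the grip there, your hand and not the ratchet carrying the lever against its return spring. Never take a fourth click, which would crush the lug, and leave the other things on the bench where they are.

Things in the scene. Friction and masses are not known exactly. Their poses are not given: they have to be found in the camera images.
- press: Grey cast-iron bench crimping press, fixed to the bench. Origin on the bench, below the shaft. Base plate 110 x 220 mm, column at the +y end, head 110 to 185 mm high, a square ram at the -y end over a copper tube lug lying in the lower die. x = along the lever shaft, out of the side with the toothed ratchet sector; -y = the way the hand lever reaches out; z up.
- lever_pivot (a point): Centre of the shaft the hand lever turns on, 31 mm in x and 150 mm in z from the press's origin. Same axes as the press: the lever swings in its upright y-z plane, reaching to -y.
- grip (a point): Black rubber hand grip on the lever: round sleeve, 26 mm diameter, 110 mm long, 31 mm flange at the outer end. Point at its centre, 190 mm from the shaft; its x axis is parallel to the shaft. Fully open it is 260 mm above the bench and the lever rises outward 0.62 rad above level. Clear for 60 mm on both sides.
- handle (a joint): Lever angle, rad: 0 = fully open at its stop, grows as the grip goes down, to 1.15. The ratchet clicks home at 0.16, 0.32, 0.48, 0.64 (30 mm apart at the grip); let go, the lever falls back about 0.02 short of the last of these, onto the pawl. Push at the grip: 4 to 6 N, up to 8 N before a click, dropping to almost nothing over the last 0.05 rad as it falls home, then back. Starts 1 or 2 clicks down.
- plunger_top (a point): Centre of the top of the ratchet release plunger: round steel head, 24 mm diameter, 11 mm thick, on an upright stem; the highest point at the rear of the press, on the ratchet side (100 mm in +y from the shaft), 260 mm above the bench. Moves with the plunger.
- plunger (a joint): How far the release plunger is pressed, m: 0 = up, 0.008 = down on its hard stop; takes up to about 18 N and springs back up. At the stop it holds the pawl clear of the teeth and the lever springs fully open in about half a second; once it is up again the ratchet works.
- lug_tray_mid (a point): Bystander, not to be disturbed: open grey parts tray, 120 x 90 x 32 mm, holding copper lugs. Point at its middle, half-way up.
- meter_mid (a point): Bystander, not to be disturbed: grey handheld multimeter lying on its back, 70 x 140 x 34 mm. Point at its middle, half-way up.
- pipe_wye_mid (a point): Bystander, not to be disturbed: white plastic pipe Y-piece lying on its side, 150 mm long, 60 mm across its sockets. Point at its middle, half-way up.
- screwdriver_grip (a point): Bystander, not to be disturbed: screwdriver with a black handle lying flat, 190 mm long (point on its handle).
- pipe_clamp_mid (a point): Bystander, not to be disturbed: steel pipe clamp ring, 66 mm across, 28 mm high. Point at its middle, half-way up.
- adapter_mid (a point): Bystander, not to be disturbed: brass hose adapter standing on end, 34 mm across, 48 mm high. Point at its middle, half-way up.
- jar_mid (a point): Bystander, not to be disturbed: white jar with a black lid, 60 mm across, 62 mm high. Point at its middle, half-way up.

How it is judged:
On the way, in this order (a step that is already met when the one before it is completed fails the run):
1. the plunger is down at its stop and the lever has sprung fully open (value of joint plunger above 0.007 m and value of joint handle below 0.03 rad), for 0.2 s.
2. the third click has fallen home with the plunger up, the fingers on the grip (value of joint handle between 0.478 and 0.62 rad and value of joint plunger below 0.0015 m and contact force between the fingers and handle above 2 N), for 0.2 s.
At the end, for the whole second after the job is handed in: The lever stands past its third click and short of the fourth (0.478 to 0.62 rad), clear of the pawl, on which it would rest at about 0.46 rad, so that the hand carries it, still (under 0.1 rad/s), with the robot's fingers on the grip with more than 2 N; the release plunger is up (within 1.5 mm) (all of step 2 and velocity of joint handle between -0.1 and 0.1 rad/s); the arm keeps its last pose, push and grip.
It fails at once if a fourth click was taken (value of joint handle above 0.635 rad).
It fails at once if another thing on the bench was shifted by more than 20 mm (distance of any of lug_tray_mid, meter_mid, pipe_wye_mid, screwdriver_grip, pipe_clamp_mid, adapter_mid, jar_mid from where it was at the start of the episode above 0.02 m).
It also fails if it takes over 58 s, if anything falls off the work surface, if the arm or the gripper's body presses on something with over 40 N, if the wrist force passes 120 N, or if a joint passes its speed limit or range.

### The arm

A 6-joint arm with a two-finger parallel gripper is mounted at the origin on the work surface. World frame = base frame: x ahead of the robot, y to its left, z up, the work surface at z = 0. Lengths are in m, angles in rad, forces in N, time in s.
With the tool pointing down it reaches from about 0.3 to 0.875 m from the base axis. Payload 6.4 kg.
Tool frame: the origin (TCP) lies on the front face of the gripper's body, between the roots of the fingers; the fingertips stand 64 mm ahead of it and the grasp point (between the pads) lies 45 mm ahead of it; z points along the fingers, y is the direction in which the jaws open and shut (so a half turn about z gives the same grasp; the last joint's range is limited). The gripper opens to 88 mm and grips with 3 to 60 N. Pads are 18 mm wide; open, the fingers measure 123 mm over their backs; the gripper's body (75 mm by 187 mm) begins 45 mm behind the grasp point.
Start: joints at [-1.51, 0.181, 1.607, -0, 1.354, -0.206], TCP at [0.152, -0.555, 0.303] pointing down, gripper open.
Joint ranges: [-2.99, 2.99], [-0.89, 2.07], [0.3, 2.58], [-1.14, 4.28], [0, 2.63], [-3.12, 3.12]. Speed limits (rad/s): [2.57, 2.57, 3.01, 3.14, 3.14, 3.14].

### API

Orientations are given as a rotation vector (axis times angle).
In Python, from bench import manip gives the robot as it stands. The module is installed in compiled form; this text tells all that it offers.
- The arm moves only by the tool send_rows, never from a script. Its argument "plan" is a list of rows, each an object with "hand": the opening, from 0 (shut) to 1 (fully open); "offset": the shift along the tool's x, y, z in mm, a list of three; "rot": the turn, a rotation vector about the tool's x, y, z in degrees, a list of three. A call has exactly 8 rows; each row is the pose to reach, as a shift and turn from the pose commanded when the call began, along the tool's axes at that moment; what a row does not reach only later rows make up. A row lasts 1/10 s, in which the tool goes at most 50 mm and 8.59 degrees, less where a joint would pass 70% of its speed; a pose out of reach is approached as far as the arm can. A call with a gripper value outside its range is refused whole. The fingers move at their own pace and stop on an object; the grip force is fixed at half the most. Time passes only in rows, so rows that repeat a pose let the fingers close, or fill a call up. It gives the time, the measured TCP pose, the force and the opening at its end, in the units of the state.
- manip.sense(): the state, without advancing time (a new reading comes with each control period).
- manip.camera(name): name is "side" or "top" or "wrist"; returns the picture (384x512x3 uint8, blue, green, red); there is no depth.
- manip.camera_info(name): a dict with "fx", "fy", "cx", "cy" (pixels), "world_from_camera" (4x4, takes a point from camera to world coordinates). Camera axes: x right, y up, looking along -z (the intrinsics and any distortion apply to the point x, -y, -z); pixel columns grow to the right and rows downward; lengths in m; the calibration is good to about 2 mm. A picture is of the moment at which its call begins: read the wrist's pose just before it. camera_info takes no time and is no camera call; for the wrist camera it gives the pose at the moment of the call.
- manip.finish_job(): hands the job in, once; it reports no verdict.
Trained networks look in the newest picture that a camera, given by its name, has taken for a name from the list of things; names that differ only in an ending like _2 or _b are one class to them, and where a whole thing is asked for, a point or a joint stands for the part that bears it (a point fixed in the world has none). Each returns a list of dicts, best first, with "p" (0 to 1); they miss things now and then, are a little off and sometimes report something else, mostly with a low value. They report only what shows in the picture. A call takes as long as a camera call.
- manip.regions_of(target, camera): "pixels" (384x512 bool, what is visible of it) and "bbox" ([centre column, centre row, width, height] in pixels, round what is visible of it).
The state is a dict: "time": time; "joint_pos": joint angles; "dq": joint speeds; "joint_efforts": joint torques, N m; "tcp_pos": TCP position; "eef_rot": TCP orientation; "ft_force": force on the tool from outside, world axes, zero at the start; "moment": the same for the moment, N m; "grip_width": finger opening in m.
Only numpy, scipy, OpenCV 4.12 (cv2) and the standard library are available. Lean on these libraries where they do the work, as an engineer would, in place of code of your own. Each camera call takes 0.05 s, during which the arm holds its last target.

## Working session

There is one attempt and no reset: what is moved stays moved. The work goes in short steps, Python scripts to look and compute and a tool call to move; the robot and the scene stay as the last step left them, time stands still between calls to the robot, and variables do not carry over. Pictures are saved under pics/ and viewed, and the job is handed in when it is done.

Besides the shell and the picture viewer there is one more tool, called after ">>>" as a command line: name --argument value ..., lists and objects as JSON in quotes. send_rows: Moves the arm, as the interface text tells. Its arguments: {"type":"object","properties":{"plan":{"type":"array","items":{"type":"object","properties":{"hand":{"type":"number"},"offset":{"type":"array","items":{"type":"number"}},"rot":{"type":"array","items":{"type":"number"}}}}}},"required":["plan"]}

```bash
mkdir -p pics
python3 - <<'E'
from bench import manip
import cv2
s=manip.sense();print({k:(v if isinstance(v,float) else [round(float(x),4) for x in v]) if k!='time' and k!='grip_width' else v for k,v in s.items()})
for c in ['side','top','wrist']:
    im=manip.camera(c);cv2.imwrite(f'pics/{c}0.png',im);i=manip.camera_info(c);print(c,i)
for c in ['side','top']:
    for t in ['press','plunger_top','grip','lug_tray_mid','meter_mid','pipe_wye_mid','screwdriver_grip','pipe_clamp_mid','adapter_mid','jar_mid']:
        for r in manip.regions_of(t,c)[:2]: print(c,t,round(r['p'],2),[round(float(x),1) for x in r['bbox']])
print(manip.sense()['time'])
E
```

```text
{'time': 0.0, 'joint_pos': [-1.5103, 0.1815, 1.608, -0.0, 1.3538, -0.2063], 'dq': [0.0025, 0.0005, -0.0024, -0.0, 0.0001, 0.0002], 'joint_efforts': [-0.0005, -43.3864, -34.1854, 0.0703, 0.0386, -0.0001], 'tcp_pos': [0.1516, -0.5542, 0.3018], 'eef_rot': [-3.112, -0.4176, -0.0002], 'ft_force': [-0.6333, -0.5235, -0.0584], 'moment': [0.0019, 0.0268, -0.028], 'grip_width': 0.08807380746054873}
side {'fx': 348.6915911487011, 'fy': 348.6915911487011, 'cx': 254.6015632366561, 'cy': 194.17667905921797, 'world_from_camera': array([[-0.92404641,  0.24621124, -0.29243506,  0.30646253],
       [-0.38223594, -0.58341727,  0.71660308,  0.6706225 ],
       [ 0.00582407,  0.77395369,  0.63321542,  0.71791776],
       [ 0.        ,  0.        ,  0.        ,  1.        ]])}
top {'fx': 413.6455954037432, 'fy': 413.6455954037432, 'cx': 254.35443305367346, 'cy': 190.39287102020978, 'world_from_camera': array([[ 0.00169083,  0.99200735, -0.12616878,  0.43191926],
       [-0.99977962,  0.00431705,  0.02054457,  0.03732196],
       [ 0.02092504,  0.12610624,  0.99179603,  1.13179307],
       [ 0.        ,  
[... 968 characters left out ...]
.65 [174.3, 251.9, 13.2, 21.6]
side jar_mid 0.69 [241.7, 160.4, 18.4, 26.1]
top press 0.97 [294.1, 188.8, 159.2, 56.2]
top press 0.24 [313.9, 171.3, 119.3, 17.6]
top plunger_top 0.39 [222.8, 171.8, 10.4, 8.1]
top grip 0.76 [312.8, 169.3, 115.9, 18.5]
top lug_tray_mid 0.59 [125.6, 196.5, 40.0, 51.0]
top meter_mid 0.56 [231.7, 264.4, 57.7, 36.8]
top pipe_wye_mid 0.95 [261.0, 117.2, 42.3, 56.9]
top screwdriver_grip 0.86 [347.9, 226.9, 17.7, 32.6]
top screwdriver_grip 0.73 [314.0, 170.7, 114.6, 21.2]
top pipe_clamp_mid 0.53 [343.5, 278.6, 29.4, 23.7]
top pipe_clamp_mid 0.41 [352.5, 214.8, 28.7, 62.7]
top adapter_mid 0.45 [193.8, 134.6, 14.6, 17.9]
top jar_mid 0.72 [353.4, 130.7, 21.8, 26.5]
1.15
```

Run:
```python
import cv2
a=cv2.imread('pics/side0.png')[110:380,150:400];cv2.imwrite('pics/side0c.png',cv2.resize(a,None,fx=2.2,fy=2.2,interpolation=cv2.INTER_CUBIC))
a=cv2.imread('pics/top0.png')[80:310,80:410];cv2.imwrite('pics/top0c.png',cv2.resize(a,None,fx=2.4,fy=2.4,interpolation=cv2.INTER_CUBIC))
```

```text
(no output)
```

View pics/side0c.png

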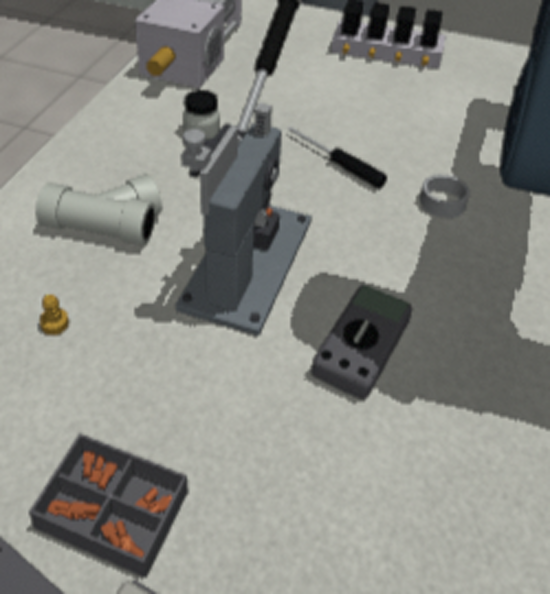

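View pics/top0c.png

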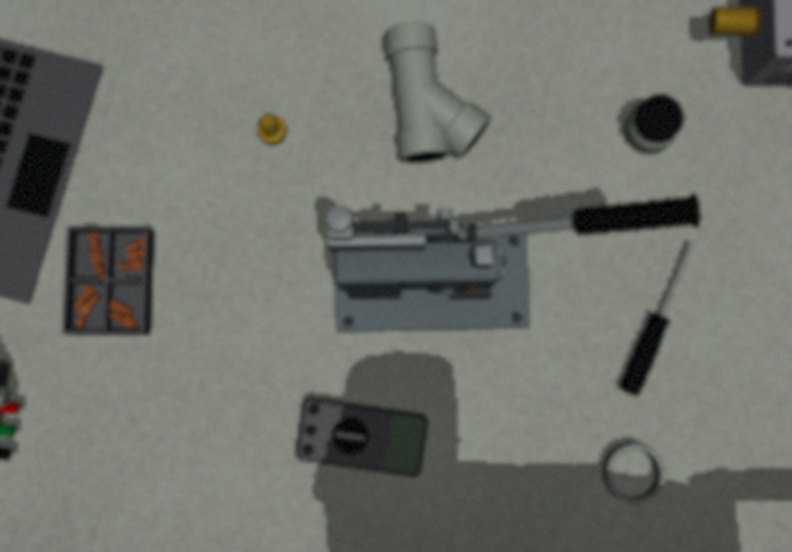

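View pics/side0.png

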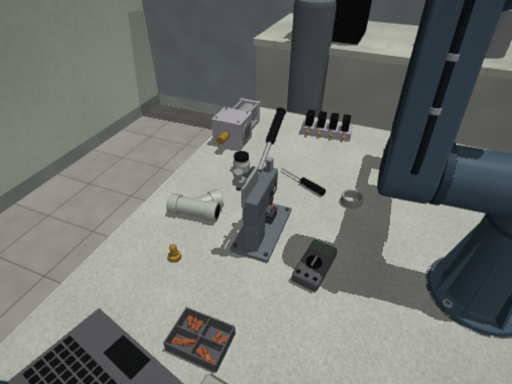

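```bash
cat > h.py <<'E'
import numpy as np
from bench import manip
def ray(c,u,v):
    i=manip.camera_info(c);T=i['world_from_camera']
    d=np.array([(u-i['cx'])/i['fx'],-(v-i['cy'])/i['fy'],-1.0])
    return T[:3,3],T[:3,:3]@d
def atz(c,u,v,z):
    o,d=ray(c,u,v);return o+d*(z-o[2])/d[2]
def tri(p):
    A=np.zeros((3,3));b=np.zeros(3)
    for c,u,v in p:
        o,d=ray(c,u,v);d=d/np.linalg.norm(d);P=np.eye(3)-np.outer(d,d);A+=P;b+=P@o
    x=np.linalg.solve(A,b)
    return x,[np.linalg.norm((np.eye(3)-np.outer(d/np.linalg.norm(d),d/np.linalg.norm(d)))@(x-o)) for o,d in [ray(*q) for q in p]]
def proj(c,X):
    i=manip.camera_info(c);T=i['world_from_camera'];q=T[:3,:3].T@(np.array(X)-T[:3,3])
    return np.array([i['cx']+i['fx']*q[0]/-q[2], i['cy']-i['fy']*q[1]/-q[2]])
E
python3 - <<'E'
from h import *
print('plunger',tri([('side',238,173.4),('top',222.3,171.3)]),atz('top',222.3,171.3,.26),atz('side',238,173.4,.26))
f=lambda x,y:(80+x/2.4,80+y/2.4)
for n,p in dict(bl=(337,331),br=(528,327),tr=(527,236),).items(): print(n,atz('top',*f(*p),0.012))
g=lambda x,y:(150+x/2.2,110+y/2.2)
print('gripouter',tri([('side',*g(290,-2)),('top',*f(698,211))]))
print('gripinner',tri([('side',*g(266,70)),('top',*f(576,221))]))
for n,u,v in [('plungerhead',0,0)]: pass
for n,p in dict(b1=(181,308),b2=(258,331),b3=(311,213)).items(): print(n,atz('side',*g(*p),0.012))
E
```

```text
plunger (array([0.5852075 , 0.08828751, 0.25138729]), [np.float64(0.00011521735985235763), np.float64(0.00011521735985235621)]) [0.58359762 0.08775311 0.26      ] [0.58017954 0.09904698 0.26      ]
bl [0.49900412 0.10571816 0.012     ]
br [ 0.50416195 -0.10991447  0.012     ]
tr [ 0.608294   -0.11004433  0.012     ]
gripouter (array([ 0.59067174, -0.22887583,  0.2686578 ]), [np.float64(0.0004271882533642652), np.float64(0.0004271882533643194)])
gripinner (array([ 0.58823154, -0.13044393,  0.21427899]), [np.float64(0.002761419601870619), np.float64(0.00276141960187059)])
b1 [0.5973968  0.11266329 0.012     ]
b2 [0.49835111 0.10995244 0.012     ]
b3 [ 0.50529811 -0.11552919  0.012     ]
```

```bash
cat >> h.py <<'E'
from scipy.spatial.transform import Rotation as R
YAW=np.radians(91.4)
def orient(tilt, yaw=YAW):
    """tool x=+y press at tilt 0, tool z down leaning to press -y by tilt"""
    px=np.array([np.sin(yaw),-np.cos(yaw),0]); py=np.array([np.cos(yaw),np.sin(yaw),0]); z=np.array([0,0,1.])
    tz=-np.sin(tilt)*py-np.cos(tilt)*z; ty=px; tx=np.cross(ty,tz)
    return R.from_matrix(np.c_[tx,ty,tz])
def delta(pos,rot,cur=None):
    if cur is None:
        s=manip.sense();cur=(np.array(s['tcp_pos']),R.from_rotvec(s['eef_rot']))
    p,r=cur
    return np.round(1000*r.inv().apply(np.array(pos)-p),1), np.round(np.degrees((r.inv()*rot).as_rotvec()),2)
def st():
    s=manip.sense();print('t',round(s['time'],2),'tcp',np.round(s['tcp_pos'],4),'rot',np.round(s['eef_rot'],3),'F',np.round(s['ft_force'],1),'w',round(s['grip_width'],4),'q',np.round(s['joint_pos'],2))
E
python3 - <<'E'
from h import *
print(delta([.584,.088,.40],orient(0)))
E
```

```text
(array([ 586.5, -505.9,  -97.3]), array([ -0.  ,  -0.  , -76.11]))
```

>>> send_rows --plan '[{"hand": 0,"offset": [30,-25,-40],"rot": [0,0,-8]},{"hand": 0,"offset": [65,-55,-80],"rot": [0,0,-16]},{"hand": 0,"offset": [100,-87,-97],"rot": [0,0,-24]},{"hand": 0,"offset": [137,-118,-97],"rot": [0,0,-32]},{"hand": 0,"offset": [174,-150,-97],"rot": [0,0,-40]},{"hand": 0,"offset": [211,-182,-97],"rot": [0,0,-48]},{"hand": 0,"offset": [248,-214,-97],"rot": [0,0,-56]},{"hand": 0,"offset": [285,-246,-97],"rot": [0,0,-64]}]'

```text
time: 1.95
tcp_pos: [0.3573, -0.248, 0.4001]
eef_rot: [2.413, 2.01, 0.0]
ft_force: [0.3, -0.4, -0.3]
grip_width: 0.0263
```

Run:
```python
from h import *
st();print(delta([.584,.088,.40],orient(0)))
```

```text
t 1.95 tcp [ 0.3573 -0.248   0.4001] rot [2.413 2.01  0.   ] F [ 0.3 -0.4 -0.3] w 0.0263 q [-0.88 -0.22  1.8   0.    1.55 -0.7 ]
(array([371.4, 162.3,  -0. ]), array([  0.05,   0.04, -11.81]))
```

>>> send_rows --plan '[{"hand": 0,"offset": [42,18,0],"rot": [0,0,-6]},{"hand": 0,"offset": [85,37,0],"rot": [0,0,-11.8]},{"hand": 0,"offset": [130,57,0],"rot": [0,0,-11.8]},{"hand": 0,"offset": [175,76,0],"rot": [0,0,-11.8]},{"hand": 0,"offset": [220,96,0],"rot": [0,0,-11.8]},{"hand": 0,"offset": [260,114,0],"rot": [0,0,-11.8]},{"hand": 0,"offset": [285,124,0],"rot": [0,0,-11.8]},{"hand": 0,"offset": [290,127,0],"rot": [0,0,-11.8]}]'

```text
time: 2.75
tcp_pos: [0.5361, 0.0141, 0.3995]
eef_rot: [-2.196, -2.246, -0.001]
ft_force: [-1.1, 0.9, -0.6]
grip_width: 0.0009
```

Run:
```python
from h import *
import cv2
st()
im=manip.camera('wrist');cv2.imwrite('pics/w1.png',im);st()
for t in ['plunger_top','grip']:
    for r in manip.regions_of(t,'wrist')[:2]: 
        print(t,r['p'],r['bbox']); b=r['bbox']; print(atz('wrist',b[0],b[1],.26))
print(delta([.584,.088,.34],orient(0)))
```

```text
t 2.75 tcp [0.5361 0.0141 0.3995] rot [-2.196e+00 -2.246e+00 -1.000e-03] F [-1.1  0.9 -0.6] w 0.0009 q [-0.2   0.03  1.58  0.    1.53 -0.22]
t 2.8 tcp [0.5359 0.0132 0.3994] rot [-2.197 -2.245  0.   ] F [-0.4 -1.1  0.4] w 0.0004 q [-0.2   0.03  1.58  0.    1.53 -0.22]
plunger_top 0.87 [325.9, 101.5, 33.6, 33.8]
[0.58443377 0.08932086 0.26      ]
grip 0.91 [302.9, 208.6, 13.9, 83.8]
[0.57291717 0.00528929 0.26      ]
(array([75.9, 50.5, 59.4]), array([-0.04,  0.02, -0.29]))
```

View pics/w1.png

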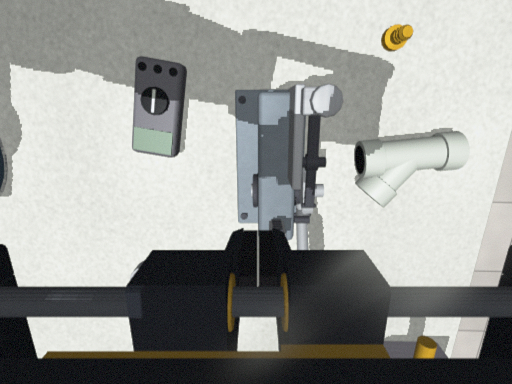

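>>> send_rows --plan '[{"hand": 0,"offset": [30,20,5],"rot": [0,0,0]},{"hand": 0,"offset": [60,40,20],"rot": [0,0,0]},{"hand": 0,"offset": [76,50,45],"rot": [0,0,0]},{"hand": 0,"offset": [76,50,60],"rot": [0,0,0]},{"hand": 0,"offset": [76,50,68],"rot": [0,0,0]},{"hand": 0,"offset": [76,50,74],"rot": [0,0,0]},{"hand": 0,"offset": [76,50,77],"rot": [0,0,0]},{"hand": 0,"offset": [76,50,78],"rot": [0,0,0]}]'

```text
time: 3.7
tcp_pos: [0.5836, 0.087, 0.3241]
eef_rot: [2.201, 2.24, 0.0]
ft_force: [-6.0, -1.4, 10.0]
grip_width: 0.0002
```

Run:
```python
from h import *
st();print(delta([.584,.089,.316],orient(0)))
```

```text
t 3.7 tcp [0.5836 0.087  0.3241] rot [2.201 2.24  0.   ] F [-6.  -1.4 10. ] w 0.0002 q [-0.05  0.2   1.55 -0.    1.4  -0.07]
(array([2. , 0.4, 8.1]), array([ 0.06,  0.06, -0.4 ]))
```

>>> send_rows --plan '[{"hand": 0,"offset": [1,0,2],"rot": [0,0,0]},{"hand": 0,"offset": [1,0,4],"rot": [0,0,0]},{"hand": 0,"offset": [1,0,6],"rot": [0,0,0]},{"hand": 0,"offset": [1,0,8],"rot": [0,0,0]},{"hand": 0,"offset": [1,0,9],"rot": [0,0,0]},{"hand": 0,"offset": [1,0,10],"rot": [0,0,0]},{"hand": 0,"offset": [1,0,10],"rot": [0,0,0]},{"hand": 0,"offset": [1,0,10],"rot": [0,0,0]}]'

```text
time: 4.5
tcp_pos: [0.5842, 0.0876, 0.3166]
eef_rot: [2.199, 2.238, 0.002]
ft_force: [-8.7, -3.7, 17.6]
grip_width: 0.0004
```

Run:
```python
from h import *
import cv2
st()
for c in ['side','top']:
    im=manip.camera(c);cv2.imwrite(f'pics/{c}1.png',im)
    for r in manip.regions_of('grip',c)[:2]: print(c,r['p'],r['bbox'])
st()
a=cv2.imread('pics/side1.png')[90:270,180:360];b=cv2.imread('pics/top1.png')[80:260,180:430]
cv2.imwrite('pics/s1.png',cv2.resize(a,None,fx=3,fy=3));cv2.imwrite('pics/t1.png',cv2.resize(b,None,fx=3,fy=3))
```

```text
t 4.5 tcp [0.5842 0.0876 0.3166] rot [2.199e+00 2.238e+00 2.000e-03] F [-8.7 -3.7 17.6] w 0.0004 q [-0.05  0.2   1.55 -0.    1.38 -0.07]
side 0.86 [271.9, 135.5, 26.8, 67.6]
top 0.72 [311.6, 169.7, 109.2, 21.6]
t 4.7 tcp [0.5842 0.0876 0.3167] rot [2.199e+00 2.238e+00 2.000e-03] F [-7.9 -3.5 18.3] w 0.0002 q [-0.05  0.2   1.55 -0.    1.38 -0.07]
```

View pics/s1.png

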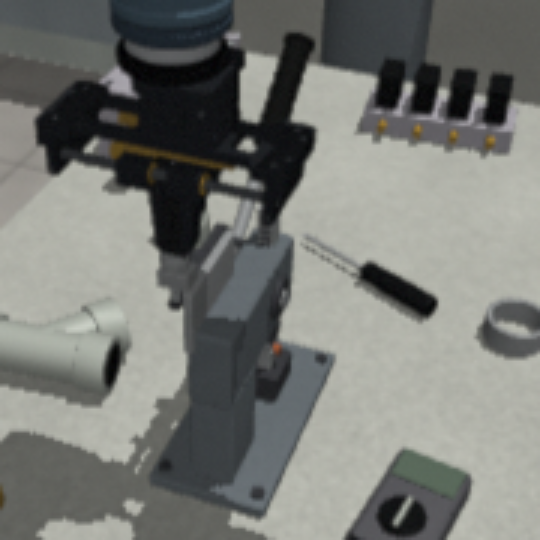

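View pics/t1.png

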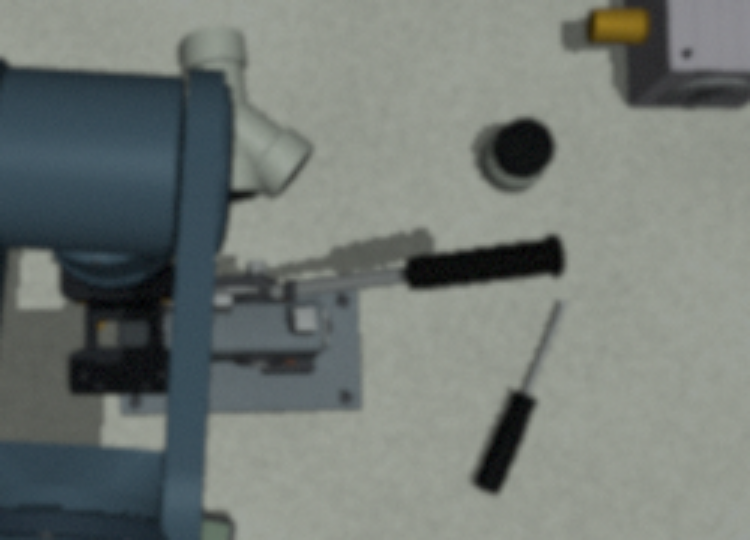

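>>> send_rows --plan '[{"hand": 0,"offset": [0,0,1],"rot": [0,0,0]},{"hand": 0,"offset": [0,0,2],"rot": [0,0,0]},{"hand": 0,"offset": [0,0,3],"rot": [0,0,0]},{"hand": 0,"offset": [0,0,3],"rot": [0,0,0]},{"hand": 0,"offset": [0,0,3],"rot": [0,0,0]},{"hand": 0,"offset": [0,0,3],"rot": [0,0,0]},{"hand": 0,"offset": [0,0,3],"rot": [0,0,0]},{"hand": 0,"offset": [0,0,3],"rot": [0,0,0]}]'

```text
time: 5.5
tcp_pos: [0.5844, 0.0877, 0.3164]
eef_rot: [2.197, 2.237, 0.004]
ft_force: [-14.5, -3.6, 30.9]
grip_width: 0.0004
```

Run:
```python
from h import *
import cv2
st()
for c in ['side','top']:
    im=manip.camera(c);cv2.imwrite(f'pics/{c}2.png',im)
    for r in manip.regions_of('grip',c)[:2]: print(c,r['p'],r['bbox'])
st()
for yv in [.62,.48,.32]:
  for L in (.135,.19,.245):
    X=[.584+.024*.0+.006*L/.245,-.011-L*np.cos(yv),.15+L*np.sin(yv)]
    print(yv,L,'side',proj('side',X),'top',proj('top',X))
print(tri([('side',279,103),('top',367,165.3)]))
a=cv2.imread('pics/side2.png')[90:270,180:360];b=cv2.imread('pics/top2.png')[80:260,180:430]
cv2.imwrite('pics/s2.png',cv2.resize(a,None,fx=3,fy=3));cv2.imwrite('pics/t2.png',cv2.resize(b,None,fx=3,fy=3))
```

```text
t 5.5 tcp [0.5844 0.0877 0.3164] rot [2.197 2.237 0.004] F [-14.5  -3.6  30.9] w 0.0004 q [-0.05  0.2   1.55 -0.    1.38 -0.07]
side 0.63 [271.4, 134.3, 28.5, 66.8]
top 0.94 [313.8, 171.4, 104.6, 22.9]
t 5.7 tcp [0.5844 0.0876 0.3165] rot [2.197 2.237 0.004] F [-14.8  -3.6  30.8] w 0.0001 q [-0.05  0.2   1.55 -0.    1.38 -0.07]
0.62 0.135 side [269.20516592 138.89343739] top [317.16712344 172.59026448]
0.62 0.19 side [274.78251503 121.219926  ] top [340.48641216 169.56772261]
0.62 0.245 side [280.22112066 103.98606514] top [365.4701174  166.32944653]
0.48 0.135 side [270.26066447 142.26394603] top [320.29774839 173.81523244]
0.48 0.19 side [276.10316605 126.30313409] top [344.42606039 171.41271756]
0.48 0.245 side [281.72383102 110.94834551] top [369.86111519 168.8800871 ]
0.32 0.135 side [271.05271276 146.90639752] top [322.38361335 175.26184605]
0.32 0.19 side [277.03891481 133.07424227] top [346.69236977 173.55481012]
0.32 0.245 side [282.71861565 119.95031107] top [371.83949598 171.78890128]
(array([ 0.59326815, -0.21305105,  0.29338821]), [np.float64(0.001306183817163432), np.float64(0.001306183817163413)])
```

View pics/s2.png

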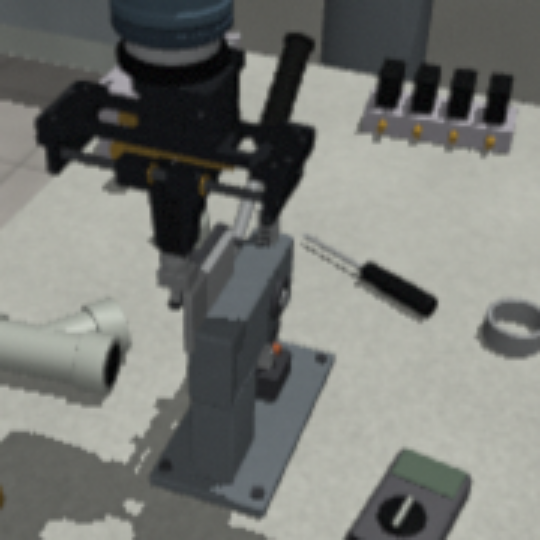

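View pics/t2.png

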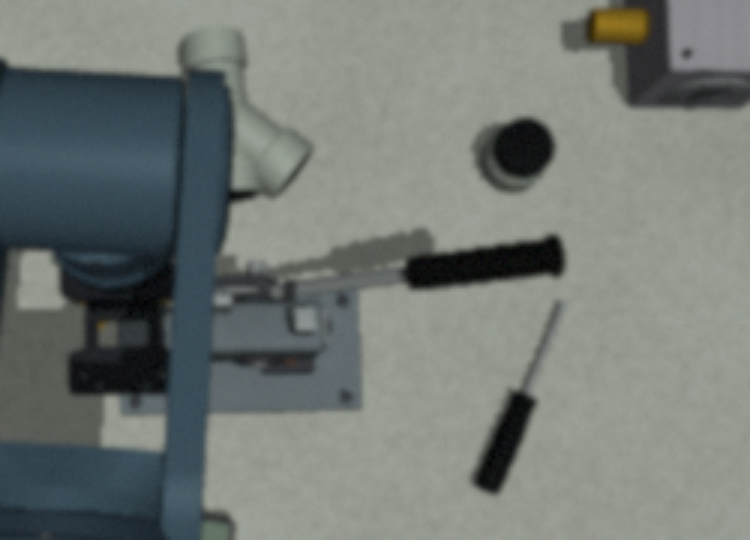

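>>> send_rows --plan '[{"hand": 0,"offset": [0,0,-20],"rot": [0,0,0]},{"hand": 0,"offset": [0,0,-60],"rot": [0,0,0]},{"hand": 0,"offset": [0,0,-90],"rot": [0,0,0]},{"hand": 1,"offset": [-40,0,-100],"rot": [0,0,0]},{"hand": 1,"offset": [-80,0,-100],"rot": [0,0,0]},{"hand": 1,"offset": [-120,0,-100],"rot": [0,0,0]},{"hand": 1,"offset": [-150,0,-100],"rot": [0,0,0]},{"hand": 1,"offset": [-150,0,-100],"rot": [0,0,0]}]'

```text
time: 6.5
tcp_pos: [0.5863, -0.0651, 0.4097]
eef_rot: [2.205, 2.234, -0.0]
ft_force: [1.1, 0.6, -1.0]
grip_width: 0.0386
```

Run:
```python
from h import *
import cv2
st()
def d(t,b):
    o=orient(t);C=np.array([.591,-.166,.260]);return delta(C-o.apply([0,0,.045+b]),o)
print(d(.45,.09),d(.45,0))
im=manip.camera('wrist');cv2.imwrite('pics/w2.png',im)
for t in ['plunger_top','grip']:
    for r in manip.regions_of(t,'wrist')[:2]: 
        print(t,r['p'],r['bbox']); b=r['bbox']; print(atz('wrist',b[0],b[1],.26))
```

```text
t 6.5 tcp [ 0.5863 -0.0651  0.4097] rot [ 2.205  2.234 -0.   ] F [ 1.1  0.6 -1. ] w 0.0386 q [-0.31  0.15  1.43 -0.    1.56 -0.32]
(array([-42.2,   2.7,  28.3]), array([ -0.06, -25.68,  -0.65])) (array([-81.2,   3. , 109.4]), array([ -0.06, -25.68,  -0.65]))
plunger_top 0.56 [380.8, 116.0, 116.1, 85.2]
[0.68173165 0.00561529 0.26      ]
grip 0.57 [261.2, 225.8, 26.5, 248.8]
[ 0.59134446 -0.08665891  0.26      ]
grip 0.37 [240.7, 175.1, 79.6, 350.2]
[ 0.57356864 -0.042083    0.26      ]
```

View pics/w2.png

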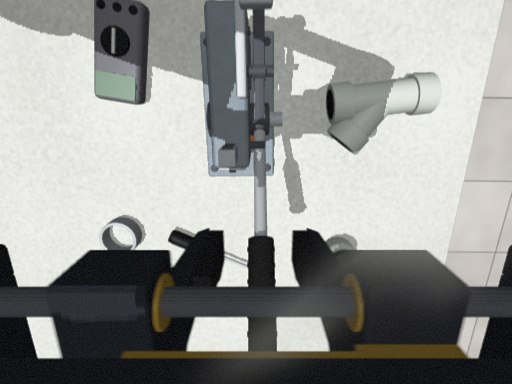

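>>> send_rows --plan '[{"hand": 1,"offset": [-14,1,5],"rot": [0,-8,0]},{"hand": 1,"offset": [-28,2,12],"rot": [0,-16,0]},{"hand": 1,"offset": [-40,3,24],"rot": [0,-24,0]},{"hand": 1,"offset": [-45,3,34],"rot": [0,-25.7,-0.6]},{"hand": 1,"offset": [-54,3,54],"rot": [0,-25.7,-0.6]},{"hand": 1,"offset": [-62,3,70],"rot": [0,-25.7,-0.6]},{"hand": 1,"offset": [-67,3,80],"rot": [0,-25.7,-0.6]},{"hand": 1,"offset": [-67,3,80],"rot": [0,-25.7,-0.6]}]'

```text
time: 7.45
tcp_pos: [0.5904, -0.1269, 0.3273]
eef_rot: [1.942, 2.002, -0.447]
ft_force: [-0.6, -0.1, 0.5]
grip_width: 0.088
```

Run:
```python
from h import *
import cv2
st()
def d(t,b):
    o=orient(t);C=np.array([.591,-.166,.260]);return delta(C-o.apply([0,0,.045+b]),o)
print(d(.45,0))
im=manip.camera('side');cv2.imwrite('pics/s3.png',cv2.resize(im[80:260,180:380],None,fx=3,fy=3))
im=manip.camera('wrist');cv2.imwrite('pics/w3.png',im)
```

```text
t 7.45 tcp [ 0.5904 -0.1269  0.3273] rot [ 1.942  2.002 -0.447] F [-0.6 -0.1  0.5] w 0.088 q [-0.24  0.21  1.57 -0.45  1.27 -0.15]
(array([-6. , -0.3, 32.6]), array([-0.11, -0.13,  0.38]))
```

View pics/s3.png

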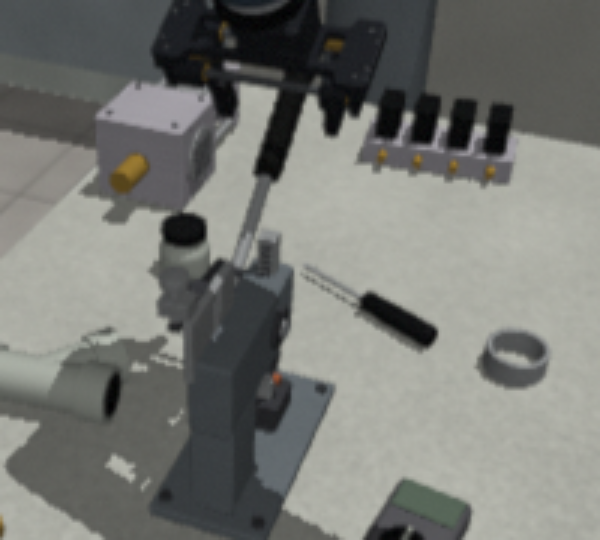

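View pics/w3.png

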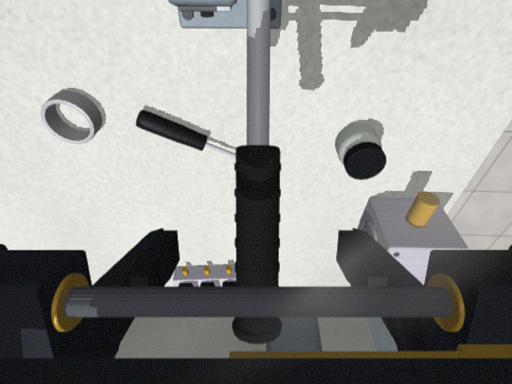

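>>> send_rows --plan '[{"hand": 1,"offset": [-2,0,12],"rot": [0,0,0]},{"hand": 1,"offset": [-4,0,23],"rot": [0,0,0]},{"hand": 1,"offset": [-6,0,31],"rot": [0,0,0]},{"hand": 1,"offset": [-6,0,33],"rot": [0,0,0]},{"hand": 0,"offset": [-6,0,33],"rot": [0,0,0]},{"hand": 0,"offset": [-6,0,33],"rot": [0,0,0]},{"hand": 0,"offset": [-6,0,33],"rot": [0,0,0]},{"hand": 0,"offset": [-6,0,33],"rot": [0,0,0]}]'

```text
time: 8.35
tcp_pos: [0.5916, -0.147, 0.302]
eef_rot: [1.941, 2.0, -0.445]
ft_force: [-0.2, 0.7, 0.3]
grip_width: 0.0583
```

>>> send_rows --plan '[{"hand": 0,"offset": [0,0,0],"rot": [0,0,0]},{"hand": 0,"offset": [0,0,0],"rot": [0,0,0]},{"hand": 0,"offset": [0,0,0],"rot": [0,0,0]},{"hand": 0,"offset": [0,0,0],"rot": [0,0,0]},{"hand": 0,"offset": [0,0,0],"rot": [0,0,0]},{"hand": 0,"offset": [0,0,0],"rot": [0,0,0]},{"hand": 0,"offset": [0,0,0],"rot": [0,0,0]},{"hand": 0,"offset": [0,0,0],"rot": [0,0,0]}]'

```text
time: 9.15
tcp_pos: [0.591, -0.1471, 0.3016]
eef_rot: [1.942, 2.0, -0.447]
ft_force: [-4.8, 1.4, 3.7]
grip_width: 0.0237
```

Run:
```python
from h import *
import cv2
st()
s=manip.sense();r=R.from_rotvec(s['eef_rot']);p=np.array(s['tcp_pos'])
print('grasp pt',p+r.apply([0,0,.045]),r.as_matrix())
im=manip.camera('side');cv2.imwrite('pics/side4.png',im);cv2.imwrite('pics/s4.png',cv2.resize(im[80:260,180:380],None,fx=3,fy=3))
```

```text
t 9.15 tcp [ 0.591  -0.1471  0.3016] rot [ 1.942  2.    -0.447] F [-4.8  1.4  3.7] w 0.0237 q [-0.27  0.24  1.59 -0.46  1.21 -0.16]
grasp pt [ 0.59142671 -0.16659012  0.26106914] [[-0.02726159  0.9995849   0.00931896]
 [ 0.90069042  0.02860607 -0.4335187 ]
 [-0.43360532 -0.00342492 -0.90109639]]
```

View pics/s4.png

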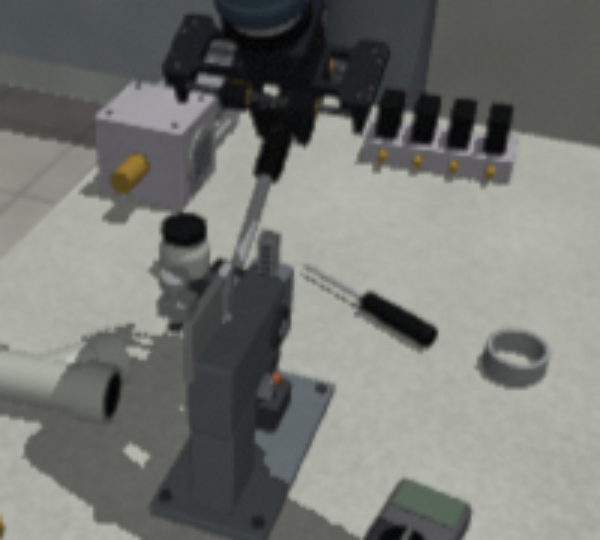

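```bash
cat >> h.py <<'E'
AX=np.array([np.sin(YAW),-np.cos(YAW),0])
PIV=np.array([.584,-.011,.15])
def swing(dhs):
    s=manip.sense();p=np.array(s['tcp_pos']);r=R.from_rotvec(s['eef_rot'])
    for dh in dhs:
        q=R.from_rotvec(AX*dh);a=delta(PIV+q.apply(p-PIV),q*r,(p,r));print(round(dh,3),a[0],a[1])
def hang():
    s=manip.sense();r=R.from_rotvec(s['eef_rot']);p=np.array(s['tcp_pos'])
    g=p+r.apply([0,0,.045]);d=g-PIV;py=np.array([np.cos(YAW),np.sin(YAW),0])
    print('grasp',np.round(g,4),'rad',np.hypot(d@py,d[2]),'handle est',.62-np.arctan2(d[2],-d@py), 'lateral',d@AX)
E
python3 - <<'E'
from h import *
hang();swing(np.arange(1,9)*.025)
E
```

```text
grasp [ 0.5914 -0.1666  0.2611] rad 0.19131455445901915 handle est 0.0005264945133846011 lateral 0.0036119125736933148
0.025 [-1.9 -0.   4.7] [-0.01  1.43 -0.  ]
0.05 [-3.6 -0.   9.5] [-0.01  2.86 -0.  ]
0.075 [-5.3 -0.  14.3] [-0.02  4.3  -0.01]
0.1 [-6.8 -0.  19.2] [-0.03  5.73 -0.01]
0.125 [-8.2 -0.  24.1] [-0.04  7.16 -0.01]
0.15 [-9.5 -0.  29. ] [-0.04  8.59 -0.01]
0.175 [-10.6  -0.   34. ] [-5.000e-02  1.003e+01 -1.000e-02]
0.2 [-11.6  -0.   39. ] [-6.000e-02  1.146e+01 -1.000e-02]
```

>>> send_rows --plan '[{"hand": 0,"offset": [-1.9,0,4.7],"rot": [0,1.4,0]},{"hand": 0,"offset": [-3.6,0,9.5],"rot": [0,2.9,0]},{"hand": 0,"offset": [-5.3,0,14.3],"rot": [0,4.3,0]},{"hand": 0,"offset": [-6.8,0,19.2],"rot": [0,5.7,0]},{"hand": 0,"offset": [-8.2,0,24.1],"rot": [0,7.2,0]},{"hand": 0,"offset": [-9.5,0,29],"rot": [0,8.6,0]},{"hand": 0,"offset": [-10.6,0,34],"rot": [0,10,0]},{"hand": 0,"offset": [-11.6,0,39],"rot": [0,11.5,0]}]'

```text
time: 10.0
tcp_pos: [0.5917, -0.174, 0.2719]
eef_rot: [2.059, 2.121, -0.258]
ft_force: [-8.0, 5.3, 6.5]
grip_width: 0.0244
```

Run:
```python
from h import *
st();hang();swing(np.arange(1,9)*.025)
```

```text
t 10.0 tcp [ 0.5917 -0.174   0.2719] rot [ 2.059  2.121 -0.258] F [-8.   5.3  6.5] w 0.0244 q [-0.39  0.27  1.57 -0.24  1.2  -0.34]
grasp [ 0.5919 -0.185   0.2283] rad 0.19091311315522125 handle est 0.19757707529262575 lateral 0.00364718013912442
0.025 [-1.9  0.   4.7] [-0.01  1.43 -0.  ]
0.05 [-3.7  0.   9.5] [-0.02  2.86 -0.01]
0.075 [-5.4  0.  14.3] [-0.02  4.3  -0.01]
0.1 [-6.9  0.  19.2] [-0.03  5.73 -0.01]
0.125 [-8.3  0.  24. ] [-0.04  7.16 -0.02]
0.15 [-9.6  0.  29. ] [-0.05  8.59 -0.02]
0.175 [-10.8   0.   33.9] [-0.05 10.03 -0.02]
0.2 [-11.8   0.   38.9] [-0.06 11.46 -0.02]
```

>>> send_rows --plan '[{"hand": 0,"offset": [-1.9,-0.5,4.7],"rot": [0,1.4,0]},{"hand": 0,"offset": [-3.7,-1,9.5],"rot": [0,2.9,0]},{"hand": 0,"offset": [-5.4,-1.5,14.3],"rot": [0,4.3,0]},{"hand": 0,"offset": [-6.9,-1.5,19.2],"rot": [0,5.7,0]},{"hand": 0,"offset": [-8.3,-1.5,24],"rot": [0,7.2,0]},{"hand": 0,"offset": [-9.6,-1.5,29],"rot": [0,8.6,0]},{"hand": 0,"offset": [-10.8,-1.5,34],"rot": [0,10,0]},{"hand": 0,"offset": [-11.8,-1.5,39],"rot": [0,11.5,0]}]'

```text
time: 10.8
tcp_pos: [0.592, -0.1948, 0.2374]
eef_rot: [2.166, 2.231, -0.049]
ft_force: [-0.4, 7.1, 7.4]
grip_width: 0.0244
```

Run:
```python
from h import *
st();hang();swing(np.array([.02,.04,.06,.08,.1,.12,.14]))
import cv2
im=manip.camera('side');cv2.imwrite('pics/side5.png',im);cv2.imwrite('pics/s5.png',cv2.resize(im[80:260,180:380],None,fx=3,fy=3))
```

```text
t 10.8 tcp [ 0.592  -0.1948  0.2374] rot [ 2.166  2.231 -0.049] F [-0.4  7.1  7.4] w 0.0244 q [-0.49  0.34  1.55 -0.04  1.23 -0.51]
grasp [ 0.5921 -0.1968  0.1924] rad 0.19073228019183602 handle est 0.3957715806522897 lateral 0.0035253866972551713
0.02 [-1.5 -0.   3.8] [-0.01  1.15  0.  ]
0.04 [-3.  -0.   7.6] [-0.01  2.29  0.  ]
0.06 [-4.4 -0.  11.4] [-0.02  3.44  0.  ]
0.08 [-5.7 -0.  15.3] [-0.02  4.58  0.  ]
0.1 [-7.  -0.  19.1] [-0.03  5.73  0.  ]
0.12 [-8.1 -0.  23. ] [-0.04  6.88  0.  ]
0.14 [-9.2 -0.  27. ] [-0.04  8.02  0.  ]
```

View pics/s5.png

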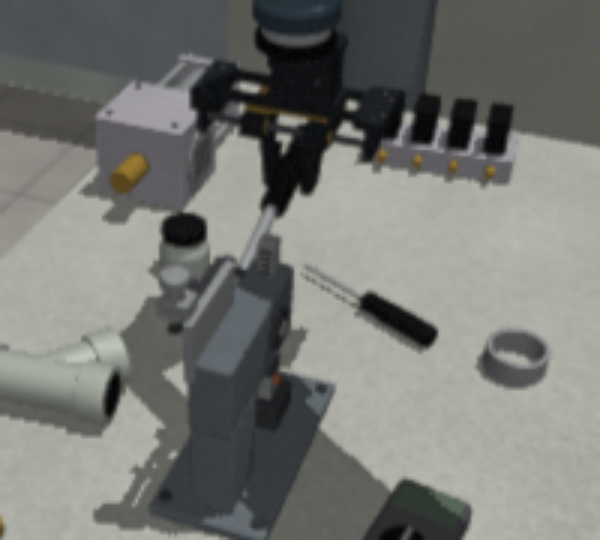

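>>> send_rows --plan '[{"hand": 0,"offset": [-1.5,0,3.8],"rot": [0,1.1,0]},{"hand": 0,"offset": [-3,0,7.6],"rot": [0,2.3,0]},{"hand": 0,"offset": [-4.4,0,11.4],"rot": [0,3.4,0]},{"hand": 0,"offset": [-5.7,0,15.3],"rot": [0,4.6,0]},{"hand": 0,"offset": [-7,0,19.1],"rot": [0,5.7,0]},{"hand": 0,"offset": [-8.1,0,23],"rot": [0,6.9,0]},{"hand": 0,"offset": [-9.2,0,27],"rot": [0,8,0]},{"hand": 0,"offset": [-9.2,0,27],"rot": [0,8,0]}]'

```text
time: 11.65
tcp_pos: [0.5923, -0.2052, 0.2101]
eef_rot: [-2.14, -2.203, -0.102]
ft_force: [2.8, 7.5, 5.2]
grip_width: 0.0239
```

>>> send_rows --plan '[{"hand": 0,"offset": [0,0,0],"rot": [0,0,0]},{"hand": 0,"offset": [0,0,0],"rot": [0,0,0]},{"hand": 0,"offset": [0,0,0],"rot": [0,0,0]},{"hand": 0,"offset": [0,0,0],"rot": [0,0,0]},{"hand": 0,"offset": [0,0,0],"rot": [0,0,0]},{"hand": 0,"offset": [0,0,0],"rot": [0,0,0]},{"hand": 0,"offset": [0,0,0],"rot": [0,0,0]},{"hand": 0,"offset": [0,0,0],"rot": [0,0,0]}]'

```text
time: 12.45
tcp_pos: [0.5923, -0.2051, 0.2106]
eef_rot: [-2.14, -2.204, -0.101]
ft_force: [1.2, 7.3, 5.8]
grip_width: 0.0242
```

Run:
```python
from h import *
st();hang()
import cv2
b=[]
for c in ('side','top','wrist'):
    im=manip.camera(c);cv2.imwrite(f'pics/{c}6.png',im)
    for t in ['grip','plunger_top']:
        for r in manip.regions_of(t,c)[:1]: print(c,t,r['p'],r['bbox'])
im=cv2.imread('pics/side6.png');cv2.imwrite('pics/s6.png',cv2.resize(im[80:260,180:380],None,fx=3,fy=3))
for h in (.46,.5,.54,.58):
  a=.62-h
  for L in (.135,.245):
    X=[.591,-.011-L*np.cos(a),.15+L*np.sin(a)];print(h,L,proj('side',X),proj('top',X),proj('wrist',X))
st();hang()
```

```text
t 12.45 tcp [ 0.5923 -0.2051  0.2106] rot [-2.14  -2.204 -0.101] F [1.2 7.3 5.8] w 0.0242 q [-0.55  0.4   1.52  0.08  1.27 -0.61]
grasp [ 0.5921 -0.2009  0.1658] rad 0.19067545782523115 handle est 0.5369404865916905 lateral 0.0035024453991644483
side grip 0.61 [269.0, 149.1, 27.4, 36.6]
side plunger_top 0.47 [238.8, 173.4, 13.0, 12.2]
top grip 0.58 [301.8, 176.3, 88.2, 11.2]
top plunger_top 0.6 [222.2, 171.8, 10.1, 13.5]
wrist grip 0.91 [256.6, 176.3, 57.2, 352.6]
wrist plunger_top 0.37 [256.9, 175.9, 52.9, 351.9]
0.46 0.135 [270.21797323 151.98724612] [322.88482602 175.1694984 ] [256.69079823 146.07006978]
0.46 0.245 [282.68914984 129.7568324 ] [370.85263949 174.18009189] [249.36661383 391.85656901]
0.5 0.135 [270.24576182 153.41808278] [322.78381277 175.53751374] [256.67019341 147.25405629]
0.5 0.245 [282.65460054 132.33220374] [370.19032349 174.86525163] [249.84159296 376.75579022]
0.54 0.135 [270.24739898 154.88218906] [322.5923375  175.90285283] [256.6649348  147.88370808]
0.54 0.245 [282.57938281 134.94447339] [369.37196334 175.5392919 ] [250.27615562 362.90117717]
0.58 0.135 [270.22317271 156.37746804] [322.31217358 176.26496038] [256.67329314 148.02102274]
0.58 0.245 [282.46432546 137.5906226 ] [368.4035046  176.20141366] [250.67737471 350.0749819 ]
t 12.9 tcp [ 0.5923 -0.2051  0.2106] rot [-2.14  -2.204 -0.101] F [2.1 6.9 4.9] w 0.0242 q [-0.55  0.4   1.52  0.08  1.27 -0.61]
grasp [ 0.5921 -0.2009  0.1658] rad 0.19066077887219218 handle est 0.5370632005693444 lateral 0.0034755805282920865
```

View pics/s6.png

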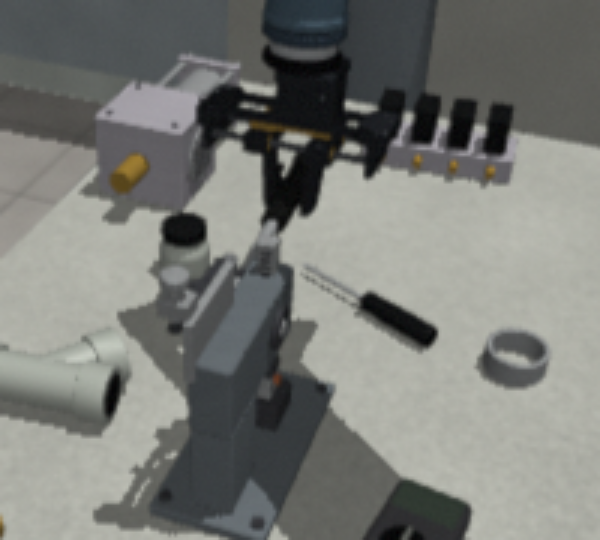

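View pics/wrist6.png

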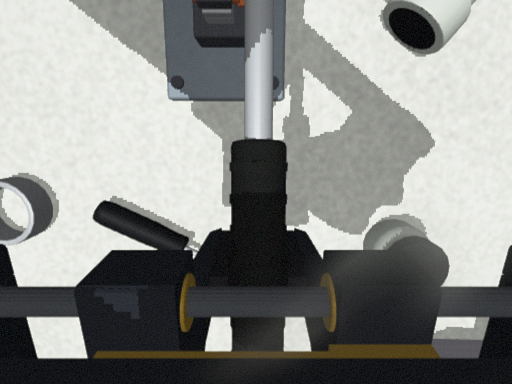

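View pics/top6.png

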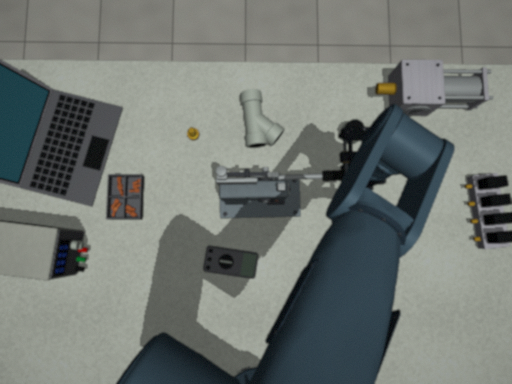

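Run:
```python
from h import *
manip.finish_job();st();hang()
```

```text
the job is handed in; nothing more can be done
the job is handed in; nothing more can be done
```

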